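# Find the slip angle of an engraved sample on a tilting ramp

## Robot

A 6-joint arm with a two-finger parallel gripper is mounted at the origin on the work surface. World frame = base frame: x ahead of the robot, y to its left, z up, the work surface at z = 0. Lengths are in m, angles in rad, forces in N, time in s.
With the tool pointing down it reaches from about 0.35 to 0.875 m from the base axis. Payload 4.2 kg.
Tool frame: the origin (TCP) lies on the centre line of the jaws, within the pads' length; the fingertips stand tips_ahead ahead of it and the grasp point (between the pads) is the TCP (tips_ahead is the distance from the TCP to the fingertips, in m); z points along the fingers, y is the direction in which the jaws open and shut (so a half turn about z gives the same grasp; the last joint's range is limited). The gripper opens to 87 mm and grips with 3 to 60 N. Pads are 19 mm wide; open, the fingers measure 117 mm over their backs; the gripper's body (75 mm by 190 mm) begins 51 mm behind the grasp point.
Start: joints at [1.606, 0.385, 0.008, 0, -1.194, -0.259], TCP at [0.139, 0.609, 0.242] pointing down, gripper open.
Joint ranges: [-3.14, 3.14], [-1.21, 2.06], [-1.07, 1.41], [-3.16, 2.05], [-2.99, -0.16], [-3.1, 3.1]. Speed limits (rad/s): [2.79, 2.79, 3.14, 3.14, 3.14, 3.14].

## Interface

Orientations are given as a unit quaternion [x, y, z, w].
In Python, from bench import * gives the robot as it stands.
- The arm moves only by the shell command python3 -m pendant 'ROWS' [FORCE]. ROWS is JSON, one flat list of numbers, 7 for each row, row after row: the opening, from 0 (shut) to 1 (fully open), then the shift along the tool's x, y, z in m, then the turn, a rotation vector about the tool's x, y, z in degrees. A call has 1 to 8 rows; each row is the pose to reach, as a shift and turn from the pose measured when the call began, along the tool's axes at that moment; what a row does not reach only later rows make up. A row lasts 1/8 s, in which the tool goes at most 62.5 mm and 10.7 degrees, less where a joint would pass 70% of its speed; a pose out of reach is approached as far as the arm can. A call with a gripper value outside its range is refused whole. The fingers move at their own pace and stop on an object; FORCE is the grip in N (left out, the last holds). Time passes only in rows, so rows that repeat a pose let the fingers close. It gives the time, the measured TCP pose, the force and the opening at its end, in the units of the state.
- state(): the state, without advancing time (a new reading comes with each control period).
- snapshot(name): name is "side" or "top"; returns a dict with "frame" (384x512x3 uint8, red, green, blue), "fx", "fy", "cx", "cy" (pixels), "rvec" (rotation vector, rad) and "tvec" (3), from world to camera coordinates, as OpenCV has them. Camera axes: x right, y down, z forward; pixel columns grow to the right and rows downward; lengths in m; the calibration is good to about 2 mm. A picture is of the moment at which its call begins. There is no depth.
- finish_job(): hands the job in, once; it reports no verdict.
The state is a dict: "clock": time; "joints": joint angles; "qd": joint speeds; "joint_torque": joint torques, N m; "position": TCP position; "ee_rot": TCP orientation; "contact_force": force on the tool from outside, world axes, zero at the start; "moment": the same for the moment, N m; "grip_width": opening from 0.0 (shut) to 1.0 (fully open).
Only numpy, scipy, OpenCV 4.12 (cv2) and the standard library are available. Lean on these libraries where they do the work, as an engineer would, in place of code of your own. Each camera call takes 0.05 s, during which the arm holds its last target.

## Task

Take the ramp's red grip and slowly raise the ramp until the dark engraved sample slides down to the stop by itself, stopping before the yellow master block beside it slides as well, and leave the ramp standing at that angle. Then note the angle: slide the blue gauge along its channel under the ramp until its nose just touches the brass wear plate under the ramp, gently and without lifting the ramp any further, and leave it resting there. Do not touch the two blocks, and leave the magnifier, the white rack and the jar alone.

Things in the scene. Friction and masses are not known exactly. Their poses are not given: they have to be found in the camera images.
- bed: Dark steel bed plate, 540 x 160 x 8 mm, fixed to the table. Origin: centre of its underside, on the table. x: along the bed, from the hinge end towards the ramp's grip and the gauge; y across; z up. The ramp's hinge line crosses it at x = -225, z = 30 mm. Along its middle two rails 10 mm high, 46 mm apart, form the gauge's channel, floor at z = 8 mm.
- ramp: Teal aluminium ramp plate, 200 long x 120 x 10 mm. Origin on the hinge line, mid width, in the plane of the underside; x up the ramp, z normal to it (top face at 10 mm). A stop bar at x = 12 to 20 mm stands 8 mm above the top; a tongue 50 mm wide runs on to x = 235 mm. It starts level. Raising takes about 10 N at the grip; the stiff hinge holds it at any angle when let go.
- ramp_hinge (a point): The middle of the ramp's hinge line; axes as for the ramp. On the ramp's underside, from x = 85 to 232 mm and 50 mm wide, hangs a flat brass wear plate parallel to the ramp. Screws set how far its lower face lies below the underside, anywhere from 3 to 10 mm: the setting differs each time, is not measured, and does not give under the gauge; the nose meets this face, so find it by feel.
- ramp_grip (a point): Middle of the grasping zone of the red grip: an upright fin 14 mm thick (across the bed), 30 mm long (along it), standing from 10 to 56 mm over the ramp's underside plane; this point is at ramp x = 220, z = 38 mm. Fingers close across the bed; the fin leans towards the hinge as the ramp rises.
- ramp_angle (a joint): Tilt of the ramp in rad: 0 level, growing as the grip end rises, up to 0.8. The sample slips somewhere between 0.25 and 0.37; the master 0.06 to 0.11 later.
- sample: Dark steel sample block with white engraved lines on top, 36 x 36 x 18 mm, 0.11 kg, resting on the ramp, in either lane (32 mm either side of the middle), 126 to 136 mm up from the hinge. Origin: centre of its underside. Against the stop its origin is 38 mm from the hinge line. Its friction on the ramp is unknown.
- master: Yellow master block with a black rubber sole, same size and mass, beside the sample in the other lane, 126 to 136 mm up from the hinge. Origin: centre of its underside. It grips about 30 % better than the sample and must not slide down.
- gauge: Blue loose gauge, 0.4 kg, in the bed's channel beyond the ramp's free end: a foot 206 x 42 x 10 mm, an upright nose plate 36 mm wide topped by a steel cross rod at the hinge-side end, and a grip post. Origin: underside of the foot below the rod; x from nose to post, along the bed's x. It drags with 2 to 5 N. At the start the rod is 265 to 285 mm from the hinge line.
- gauge_nose (a point): Middle of the steel cross rod on top of the nose (rod 12 mm diameter, 40 mm long across the bed); this point is 58 mm above the gauge's underside, 66 mm above the table.
- gauge_grip (a point): On the gauge's post (16 x 16 mm, from 10 to 90 mm above the gauge's underside), 175 mm behind the nose, 70 mm above the gauge's underside, 78 mm above the table.
- magnifier: Black-rimmed magnifying glass lying on the table beyond the bed, ring 100 mm across, handle 95 mm long, 12 mm high. Origin: centre of the ring's underside. Bystander.
- rack: White grooved rack block, 75 x 150 x 35 mm, on the table beyond the bed. Origin: centre of its underside. Bystander.
- jar: Amber jar with a black cap, 60 mm diameter, 75 mm high, on the table to the left. Origin: centre of its underside. Bystander.

How it is judged:
By the outcome, as a careful person would: the job done as asked, in the order asked, and still so for the second after the job is handed in, with the robot touching nothing.
It also fails if it takes over 72 s, if anything falls off the work surface, if the arm or the gripper's body presses on something with over 40 N, if the wrist force passes 120 N, or if a joint passes its speed limit or range.

## Working session

There is one attempt and no reset: what is moved stays moved. The work goes in short steps, Python scripts to look and compute and a shell command to move; the robot and the scene stay as the last step left them, time stands still between calls to the robot, and variables do not carry over. Pictures are saved under pics/ and viewed, and the job is handed in when it is done.

```bash
ls; mkdir -p pics; python3 - <<'E'
from bench import *
import cv2
print(state())
for n in ("side","top"):
    s=snapshot(n); cv2.imwrite(f"pics/{n}0.png",s["frame"][:,:,::-1]); print({k:v for k,v in s.items() if k!="frame"})
E
```

```text
pics
{'clock': 0.0, 'joints': array([ 1.60560741e+00,  3.85562311e-01,  6.63211043e-03, -5.49243971e-04,
       -1.19399949e+00, -2.58580790e-01]), 'qd': array([ 6.37457240e-04,  1.57863969e-03,  4.08930065e-04, -6.57957744e-04,
        1.51431399e-05, -8.70893711e-04]), 'joint_torque': array([ 2.34462677e-04, -3.90663815e+01,  1.87403351e+01,  4.21950459e+00,
        1.09828461e-02, -1.98926041e-04]), 'position': array([0.13854593, 0.60887074, 0.24045109]), 'ee_rot': array([ 9.93735502e-01, -1.11752181e-01, -9.65897259e-05,  1.09253661e-03]), 'contact_force': array([0.34102472, 0.5403464 , 0.37745926]), 'moment': array([ 0.01516585,  0.01747822, -0.01008485]), 'grip_width': 0.9975039552175848}
{'fx': 366.736791888947, 'fy': 366.736791888947, 'cx': 253.86379048970468, 'cy': 191.95846492387497, 'rvec': array([ 2.05751484, -0.84264627,  0.46299573]), 'tvec': array([-0.3190324 ,  0.36168039,  0.56086863])}
{'fx': 477.15895492231346, 'fy': 477.15895492231346, 'cx': 255.8587713770241, 'cy': 190.7280487847069, 'rvec': array([ 2.13016281, -2.12022821,  0.23056602]), 'tvec': array([0.14385643, 0.58674274, 1.23365031])}
```

View pics/side0.png

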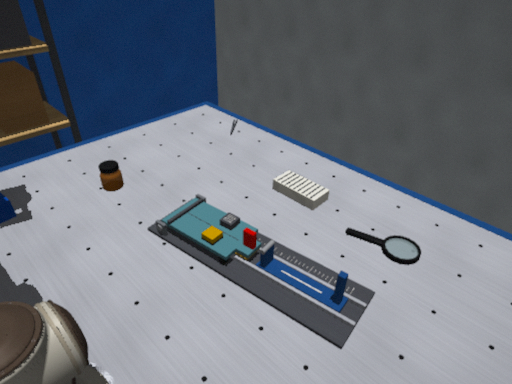

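View pics/top0.png

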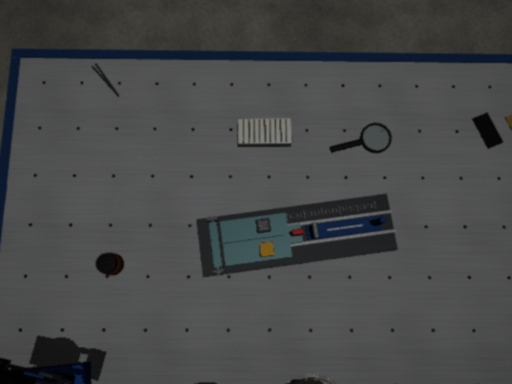

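The side and top views show the bed, with the hinge at upper left and the gauge at lower right. In the top view its corners are at about (197,219), (388,194), (397,248) and (203,276). The sample is at (263,225) and the master at (267,249). I'll zoom in for precision.

```bash
cat > h.py <<'E'
from bench import *
import cv2, numpy as np
from scipy.spatial.transform import Rotation as R
def proj(s,P):
    K=np.array([[s["fx"],0,s["cx"]],[0,s["fy"],s["cy"]],[0,0,1.]])
    return cv2.projectPoints(np.asarray(P,float).reshape(-1,3),np.asarray(s["rvec"],float),np.asarray(s["tvec"],float),K,None)[0].reshape(-1,2)
def ray(s,uv,z):
    M=R.from_rotvec(s["rvec"]).as_matrix(); c=-M.T@s["tvec"]
    d=M.T@np.array([(uv[0]-s["cx"])/s["fx"],(uv[1]-s["cy"])/s["fy"],1]); return c+d*(z-c[2])/d[2]
def crop(s,x0,y0,w,h,k,name):
    im=s["frame"][y0:y0+h,x0:x0+w,::-1]; im=cv2.convertScaleAbs(im,alpha=1.6)
    cv2.imwrite("pics/"+name,cv2.resize(im,None,fx=k,fy=k,interpolation=cv2.INTER_CUBIC))
E
python3 - <<'E'
from h import *
s=snapshot("top"); crop(s,190,185,215,100,3.7,"topc.png")
s=snapshot("side"); crop(s,140,185,240,150,3.3,"sidec.png")
E
```

```text
(no output)
```

View pics/topc.png

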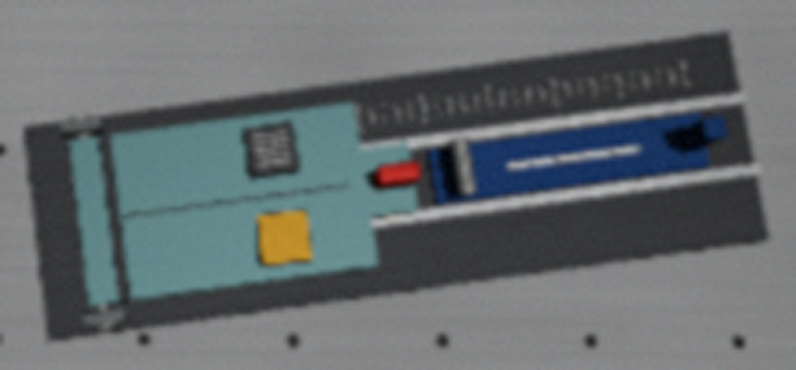

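View pics/sidec.png

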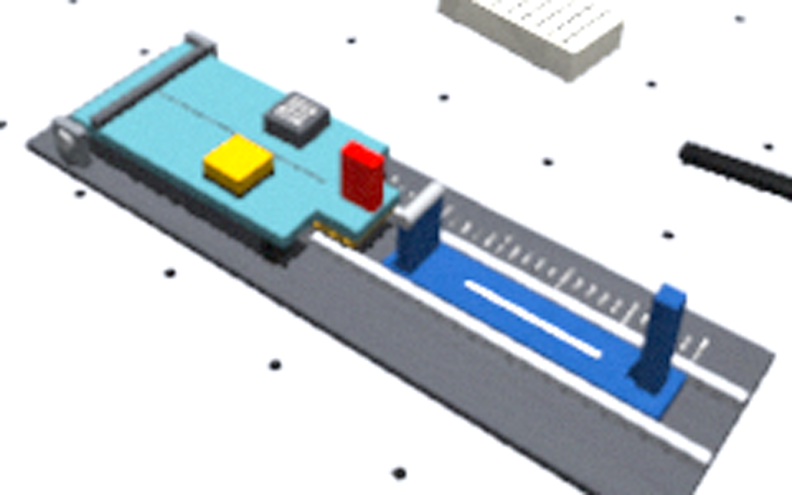

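```bash
cat >> h.py <<'E'
def un(p,x0,y0,k): return (np.asarray(p,float)+.5)/k-.5+np.array([x0,y0])
def bedpt(q,P):  # bed frame m ->world
    c,s=np.cos(q[2]),np.sin(q[2]); P=np.atleast_2d(P)
    return np.c_[q[0]+c*P[:,0]-s*P[:,1], q[1]+s*P[:,0]+c*P[:,1], P[:,2]]
E
python3 - <<'E'
from h import *
from scipy.optimize import least_squares
t=snapshot("top"); sd=snapshot("side")
T=un([(24,127),(728,32),(768,239),(48,340)],190,185,3.7)
S=un([(28,146),(775,354)],140,185,3.3)
W=[ray(t,u,.008) for u in T]; print(np.round(W,4)); print(np.round([ray(sd,u,.008) for u in S],4))
C=np.array([(-.27,.08,.008),(.27,.08,.008),(.27,-.08,.008),(-.27,-.08,.008)])
# top image: which way? 
f=lambda q:np.r_[(proj(t,bedpt(q,C))-T).ravel(),(proj(sd,bedpt(q,C[[0,1]]))-S).ravel()] if 0 else np.r_[(proj(t,bedpt(q,C))-T).ravel(), (proj(sd,bedpt(q,C[[3,1]]))-S).ravel()*[0,0,.5,.5]]
w=np.array(W); d=(w[1]+w[2]-w[0]-w[3]); q0=[*w.mean(0)[:2],np.arctan2(d[1],d[0])]
r=least_squares(f,q0); q=r.x; print(q,np.round(r.fun,1))
np.save("bed.npy",q)
g=bedpt(q,[(-.225+.220,0,.068),(-.225+.275,0,.066),(-.225+.45,0,.078)])
print("grip,nose,post",g); print(proj(t,g),proj(sd,g))
s0=state(); print(R.from_quat(s0["ee_rot"]).as_matrix().round(3))
# gauge: rod and post top
for n,uv,z in (("rod top",(461,166),.072),("posttop",(716,128),.098),("sample",(272,149),.058),("master",(285,237),.058),("gripTop",(398,173),.086)):
    p=ray(t,un(uv,190,185,3.7),z)[:2]-q[:2]; c,s=np.cos(q[2]),np.sin(q[2]); print(n,np.round([c*p[0]+s*p[1]+.225,-s*p[0]+c*p[1]],4))
for n,uv,z in (("rod top",(420,200),.072),("posttop",(671,294),.098),("gripTop",(364,153),.086)):
    p=ray(sd,un(uv,140,185,3.3),z)[:2]-q[:2]; c,s=np.cos(q[2]),np.sin(q[2]); print(n,np.round([c*p[0]+s*p[1]+.225,-s*p[0]+c*p[1]],4))
E
```

```text
[[ 0.5151  0.311   0.008 ]
 [ 0.591  -0.2226  0.008 ]
 [ 0.4339 -0.2445  0.008 ]
 [ 0.3581  0.2892  0.008 ]]
[[ 0.3588  0.2851  0.008 ]
 [ 0.593  -0.2213  0.008 ]]
[ 0.47463157  0.03340744 -1.42943925] [-0.3 -0.3 -0.  -0.3  0.3  0.2 -0.1  0.3 -0.  -0.   0.1  0.3]
grip,nose,post [[ 0.47392713  0.03835757  0.068     ]
 [ 0.48167591 -0.01609384  0.066     ]
 [ 0.5063311  -0.18934834  0.078     ]]
[[296.80867821 231.81534258]
 [317.2095087  229.08387943]
 [383.09673586 219.57575061]] [[249.13101388 237.46659674]
 [269.24192885 248.72433577]
 [344.18345547 283.49271662]]
[[ 0.975 -0.222 -0.   ]
 [-0.222 -0.975 -0.001]
 [ 0.     0.001 -1.   ]]
rod top [ 0.266  -0.0006]
posttop [ 0.4442 -0.0011]
sample [0.135  0.0314]
master [ 0.1353 -0.0323]
gripTop [ 0.219  -0.0008]
rod top [0.2682 0.0004]
posttop [0.4427 0.0027]
gripTop [0.2205 0.002 ]
```

The bed fit residual is below 0.5 px. The rod is about 267 mm and the post about 442 mm from the hinge. Next I plan the approach to the grip.

```bash
python3 - <<'E'
import bench; print([n for n in dir(bench) if n[0]!='_']); print(getattr(bench,'tips_ahead',None))
from h import *
cat='''
'''
open('h.py','a').write('''
def plan(Pw,a):  # target TCP position, tool x heading a, pointing down -> shift, rotvec deg in the tool frame now
    s=state(); M=R.from_quat(s["ee_rot"]).as_matrix()
    T=np.array([[np.cos(a),np.sin(a),0],[np.sin(a),-np.cos(a),0],[0,0,-1]])
    return np.round(M.T@(np.asarray(Pw)-s["position"]),4), np.round(R.from_matrix(M.T@T).as_rotvec(degrees=True),2)
''')
from importlib import reload
import h; reload(h)
q=np.load("bed.npy"); print(h.plan([.4739,.0384,.15],q[2]), h.plan([.4739,.0384,.24],q[2]))
E
```

```text
['PlanningError', 'finish_job', 'snapshot', 'state', 'tips_ahead']
0.019
(array([0.4536, 0.4821, 0.0916]), array([ 4.000e-02, -3.000e-02,  6.908e+01])) (array([0.4536, 0.4822, 0.0016]), array([ 4.000e-02, -3.000e-02,  6.908e+01]))
```

```bash
python3 -m pendant '[1,0.03,0.032,0,0,0,5, 1,0.07,0.074,0,0,0,11, 1,0.11,0.117,0,0,0,17, 1,0.15,0.16,0,0,0,23, 1,0.19,0.202,0,0,0,29, 1,0.23,0.245,0,0,0,35, 1,0.27,0.287,0,0,0,41, 1,0.31,0.33,0,0,0,47]' 25
python3 - <<'E'
from h import *
print(plan([.4739,.0384,.13],np.load("bed.npy")[2]))
E
```

```text
clock: 1.3
position: [0.3683, 0.217, 0.2419]
ee_rot: [0.866, -0.5, 0.0, -0.0]
contact_force: [0.0, 0.2, -0.1]
grip_width: 1.003
(array([ 0.2075, -0.002 ,  0.1119]), array([-0.05, -0.  , 21.92]))
```

```bash
python3 -m pendant '[1,0.04,0,0.0,0,0,5, 1,0.08,0,0.02,0,0,10, 1,0.12,-0.001,0.05,0,0,14, 1,0.16,-0.002,0.08,0,0,18, 1,0.19,-0.002,0.1,0,0,21, 1,0.207,-0.002,0.112,0,0,22, 1,0.2075,-0.002,0.112,0,0,22, 1,0.2075,-0.002,0.112,0,0,22]'
python3 - <<'E'
from h import *
print(plan([.4739,.0384,.068],np.load("bed.npy")[2]))
s=snapshot("side"); crop(s,140,150,240,180,3.3,"side1.png")
E
```

```text
clock: 2.3
position: [0.4741, 0.0387, 0.1304]
ee_rot: [0.755, -0.656, 0.0, -0.001]
contact_force: [-0.5, 0.5, 0.2]
grip_width: 1.0
(array([0.0003, 0.0003, 0.0624]), array([-0.09,  0.01, -0.06]))
```

View pics/side1.png

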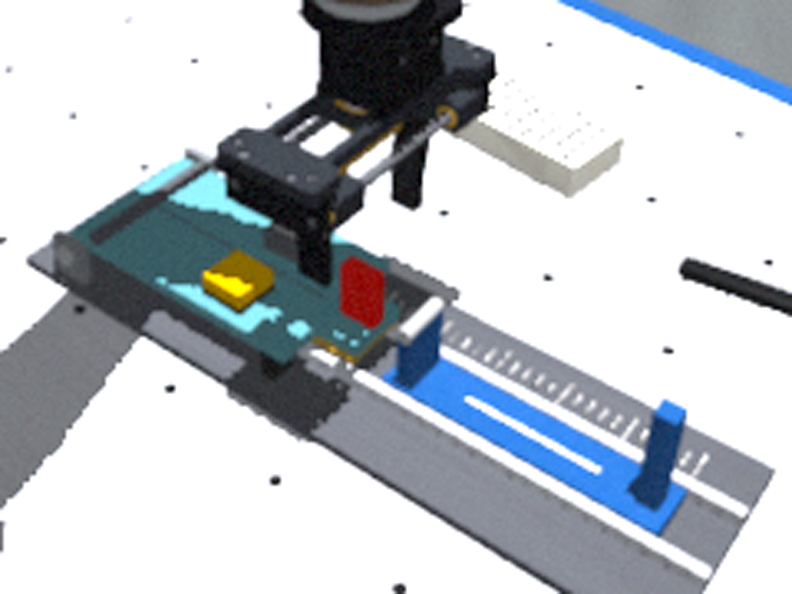

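The side view shows the fingers straddling the red fin, which is at about (362,292) in the crop, and both blocks in place. The near finger partly hides the sample. I'll descend and close.

```bash
python3 -m pendant '[1,0,0,0.015,0,0,0, 1,0,0,0.03,0,0,0, 1,0,0,0.045,0,0,0, 1,0,0,0.055,0,0,0, 1,0,0,0.061,0,0,0, 1,0,0,0.062,0,0,0, 0.6,0,0,0.062,0,0,0, 0.4,0,0,0.062,0,0,0]' 30
python3 - <<'E'
from h import *
s=snapshot("top"); crop(s,190,185,215,100,3.7,"top2.png")
s=snapshot("side"); crop(s,140,150,240,180,3.3,"side2.png")
E
```

```text
clock: 3.35
position: [0.4745, 0.0391, 0.069]
ee_rot: [0.755, -0.656, 0.001, -0.001]
contact_force: [0.2, -0.3, 0.2]
grip_width: 0.851
```

View pics/top2.png

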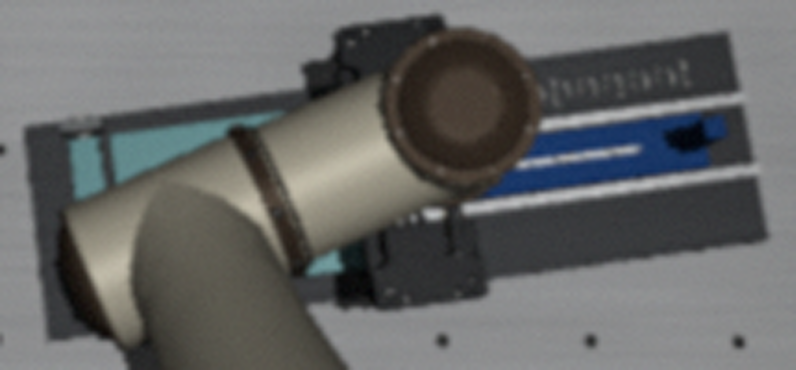

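View pics/side2.png

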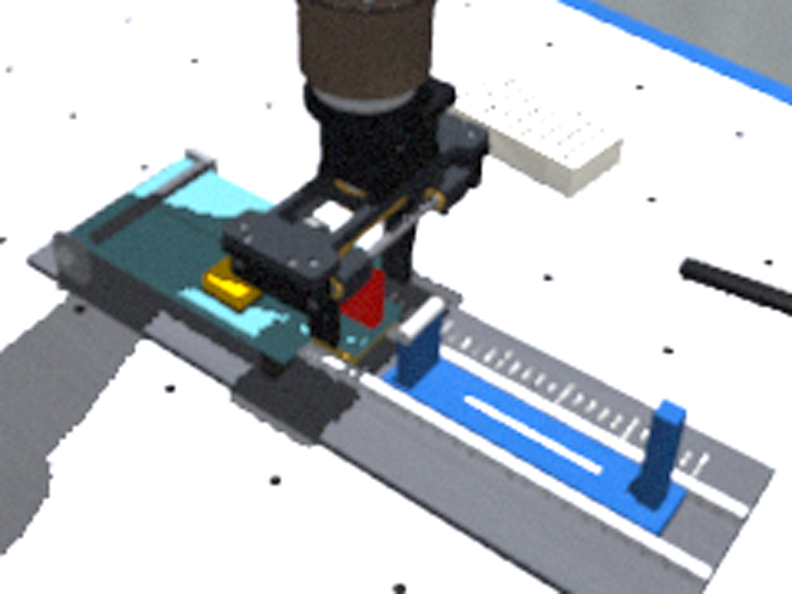

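In the top view the arm hides the blocks. In the side view the master is visible at (230,285) and the upper ramp and stop zone are clear, so a slid sample would show there. I'll close the grip.

```bash
python3 -m pendant '[0.1,0,0,0.001,0,0,0, 0.1,0,0,0.001,0,0,0, 0.1,0,0,0.001,0,0,0, 0.1,0,0,0.001,0,0,0, 0.1,0,0,0.001,0,0,0, 0.1,0,0,0.001,0,0,0]' 30
python3 - <<'E'
from h import *
r,ph=np.hypot(.22,.038),np.arctan2(.038,.22)
for th in (.03,.06,.09,.12,.15,.18,.21,.24): print(th,np.round([r*(np.cos(ph+th)-np.cos(ph)),-r*(np.sin(ph+th)-np.sin(ph)),np.degrees(th)],4))
E
```

```text
clock: 4.2
position: [0.4749, 0.0392, 0.068]
ee_rot: [0.755, -0.656, 0.001, -0.002]
contact_force: [1.9, -0.3, -1.2]
grip_width: 0.156
0.03 [-1.2000e-03 -6.6000e-03  1.7189e+00]
0.06 [-2.7000e-03 -1.3100e-02  3.4377e+00]
0.09 [-4.3000e-03 -1.9600e-02  5.1566e+00]
0.12 [-6.1000e-03 -2.6100e-02  6.8755e+00]
0.15 [-8.1000e-03 -3.2400e-02  8.5944e+00]
0.18 [-0.0104 -0.0388 10.3132]
0.21 [-0.0128 -0.045  12.0321]
0.24 [-0.0153 -0.0512 13.751 ]
```

```bash
python3 -m pendant '[0.1,-0.0003,0,-0.0016,0,0.43,0, 0.1,-0.0007,0,-0.0042,0,1.1,0, 0.1,-0.0012,0,-0.0066,0,1.72,0, 0.1,-0.0019,0,-0.0099,0,2.6,0, 0.1,-0.0027,0,-0.0131,0,3.44,0, 0.1,-0.0035,0,-0.0164,0,4.3,0, 0.1,-0.0043,0,-0.0196,0,5.16,0, 0.1,-0.0052,0,-0.0228,0,6.0,0]' 40
cat >> h.py <<'E'
r0,ph0=np.hypot(.22,.038),np.arctan2(.038,.22)
def tilt():
    s=state(); q=np.load("bed.npy"); p=s["position"]; 
    x=(p[0]-q[0])*np.cos(q[2])+(p[1]-q[1])*np.sin(q[2])+.225
    M=R.from_quat(s["ee_rot"]).as_matrix()
    return dict(t=s["clock"],byarc=np.arctan2(p[2]-.03,x)-ph0, r=np.hypot(p[2]-.03,x), byrot=np.arctan2(-M[2,0],-M[2,2]), byrot2=np.arctan2(M[2,0],-M[2,2]),F=np.round(s["contact_force"],1),g=round(s["grip_width"],3))
def step(th):  # shift in the tool's current axes to reach tilt th along the arc
    s=state(); d=tilt(); t0=d["byarc"]; tr=max(d["byrot"],d["byrot2"])
    r=d["r"]; dx=r*(np.cos(ph0+th)-np.cos(ph0+t0)); dz=r*(np.sin(ph0+th)-np.sin(ph0+t0))
    q=np.load("bed.npy"); M=R.from_quat(s["ee_rot"]).as_matrix()
    return np.round(M.T@np.array([dx*np.cos(q[2]),dx*np.sin(q[2]),dz]),4), round(np.degrees(th-tr),2)
E
python3 - <<'E'
from h import *
print(tilt())
for th in (.13,.16,.19,.21): print(th,step(th))
E
```

```text
clock: 5.2
position: [0.4741, 0.0444, 0.091]
ee_rot: [0.754, -0.655, 0.041, 0.033]
contact_force: [5.1, -1.2, -10.4]
grip_width: 0.153
{'t': 5.2, 'byarc': np.float64(0.10670992621660991), 'r': np.float64(0.22259003004862027), 'byrot': np.float64(-0.1050944924772592), 'byrot2': np.float64(0.1050944924772592), 'F': array([  5.1,  -1.2, -10.4]), 'g': 0.153}
0.13 (array([-0.001 , -0.    , -0.0051]), np.float64(1.43))
0.16 (array([-0.0023, -0.    , -0.0116]), np.float64(3.15))
0.19 (array([-0.0039, -0.0001, -0.0181]), np.float64(4.86))
0.21 (array([-0.0051, -0.0001, -0.0224]), np.float64(6.01))
```

```bash
python3 -m pendant '[0.1,-0.0005,-0.0002,-0.0025,0,0.75,0, 0.1,-0.001,-0.0005,-0.0051,0,1.43,0, 0.1,-0.0016,-0.0006,-0.0083,0,2.3,0, 0.1,-0.0023,-0.0007,-0.0116,0,3.15,0, 0.1,-0.0031,-0.0007,-0.0148,0,4.0,0, 0.1,-0.0039,-0.0007,-0.0181,0,4.86,0, 0.1,-0.0045,-0.0007,-0.0203,0,5.44,0, 0.1,-0.0051,-0.0007,-0.0224,0,6.0,0]'
python3 - <<'E'
from h import *
print(tilt())
s=snapshot("side"); crop(s,140,150,240,180,3.3,"side3.png")
for th in (.21,.22,.23,.235,.24,.25): print(th,step(th))
E
```

```text
clock: 6.2
position: [0.4731, 0.0517, 0.1127]
ee_rot: [0.751, -0.652, 0.08, 0.068]
contact_force: [0.6, 0.5, -10.1]
grip_width: 0.158
{'t': 6.2, 'byarc': np.float64(0.20939376434101148), 'r': np.float64(0.2226337193565747), 'byrot': np.float64(-0.21067350956324787), 'byrot2': np.float64(0.21067350956324787), 'F': array([  0.6,   0.5, -10.1]), 'g': 0.158}
0.21 (array([0., 0., 0.]), np.float64(-0.06))
0.22 (array([-0.0004, -0.    , -0.0021]), np.float64(0.51))
0.23 (array([-0.0008, -0.    , -0.0043]), np.float64(1.09))
0.235 (array([-0.001 , -0.    , -0.0054]), np.float64(1.37))
0.24 (array([-0.0012, -0.    , -0.0065]), np.float64(1.66))
0.25 (array([-0.0017, -0.    , -0.0087]), np.float64(2.23))
```

View pics/side3.png

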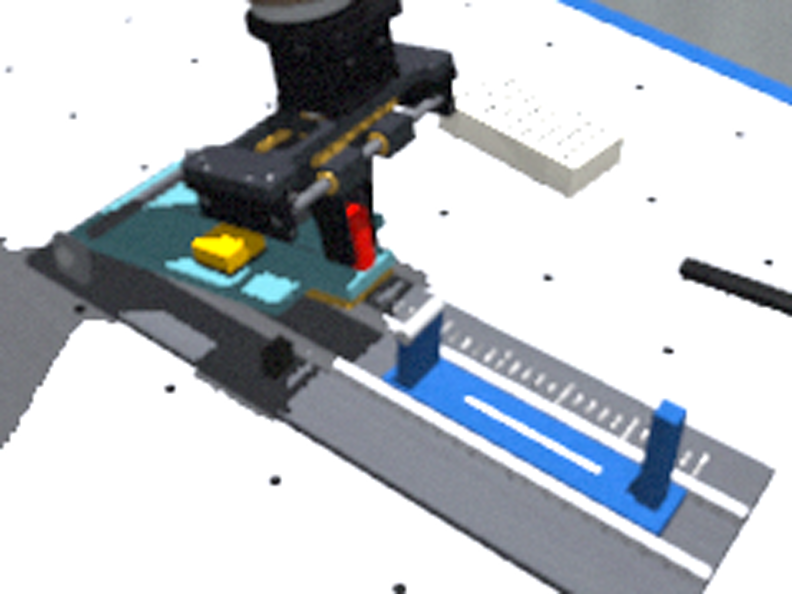

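The side view at tilt 0.21 shows the master still in place at (228,248). The gripper body now nears the stop area, so I check where the sample at the stop would appear.

```bash
cat >> h.py <<'E'
def ramppt(th,P):
    P=np.atleast_2d(P); q=np.load("bed.npy")
    return bedpt(q,np.c_[-.225+P[:,0]*np.cos(th)-P[:,2]*np.sin(th),P[:,1],.03+P[:,0]*np.sin(th)+P[:,2]*np.cos(th)])
E
python3 - <<'E'
from h import *
s=snapshot("side")
for th in (.21,.3,.36):
    for x,y in ((.038,.032),(.131,.032),(.131,-.032)):
        P=[(x+i*.018,y+j*.018,.028) for i,j in((-1,-1),(-1,1),(1,1),(1,-1))]
        print(th,x,y,((proj(s,ramppt(th,P))-[140,150]+.5)*3.3-.5).round().tolist())
E
```

```text
0.21 0.038 0.032 [[160.0, 175.0], [192.0, 153.0], [225.0, 162.0], [192.0, 184.0]]
0.21 0.131 0.032 [[247.0, 200.0], [279.0, 177.0], [316.0, 186.0], [284.0, 211.0]]
0.21 0.131 -0.032 [[185.0, 245.0], [221.0, 219.0], [258.0, 230.0], [222.0, 257.0]]
0.3 0.038 0.032 [[157.0, 172.0], [190.0, 151.0], [221.0, 156.0], [188.0, 178.0]]
0.3 0.131 0.032 [[241.0, 187.0], [274.0, 164.0], [310.0, 170.0], [277.0, 194.0]]
0.3 0.131 -0.032 [[179.0, 232.0], [215.0, 206.0], [251.0, 213.0], [215.0, 240.0]]
0.36 0.038 0.032 [[155.0, 171.0], [188.0, 149.0], [218.0, 152.0], [185.0, 174.0]]
0.36 0.131 0.032 [[237.0, 179.0], [270.0, 156.0], [305.0, 159.0], [272.0, 182.0]]
0.36 0.131 -0.032 [[174.0, 223.0], [210.0, 198.0], [245.0, 202.0], [209.0, 228.0]]
```

```bash
python3 -m pendant '[0.1,-0.0004,0,-0.0021,0,-0.5,0, 0.1,-0.0008,0,-0.0043,0,-1,0, 0.1,-0.0012,0,-0.0065,0,-1.5,0, 0.1,-0.0015,0,-0.0076,0,-2,0, 0.1,-0.0015,0,-0.0076,0,-2,0]'
python3 - <<'E'
from h import *
print(tilt())
s=snapshot("side"); crop(s,140,150,240,180,3.3,"side4.png")
for th in (.255,.26,.265,.27): print(th,step(th))
E
```

```text
clock: 6.92
position: [0.4727, 0.0545, 0.1202]
ee_rot: [0.752, -0.653, 0.067, 0.056]
contact_force: [1.2, -3.4, -8.4]
grip_width: 0.157
{'t': 6.925, 'byarc': np.float64(0.24575644268190533), 'r': np.float64(0.2229120681909048), 'byrot': np.float64(-0.17577622525454303), 'byrot2': np.float64(0.17577622525454303), 'F': array([ 1.2, -3.4, -8.4]), 'g': 0.157}
0.255 (array([-0.0005, -0.    , -0.002 ]), np.float64(4.53))
0.26 (array([-0.0008, -0.    , -0.0031]), np.float64(4.81))
0.265 (array([-0.0011, -0.    , -0.0042]), np.float64(5.1))
0.27 (array([-0.0014, -0.    , -0.0052]), np.float64(5.39))
```

View pics/side4.png

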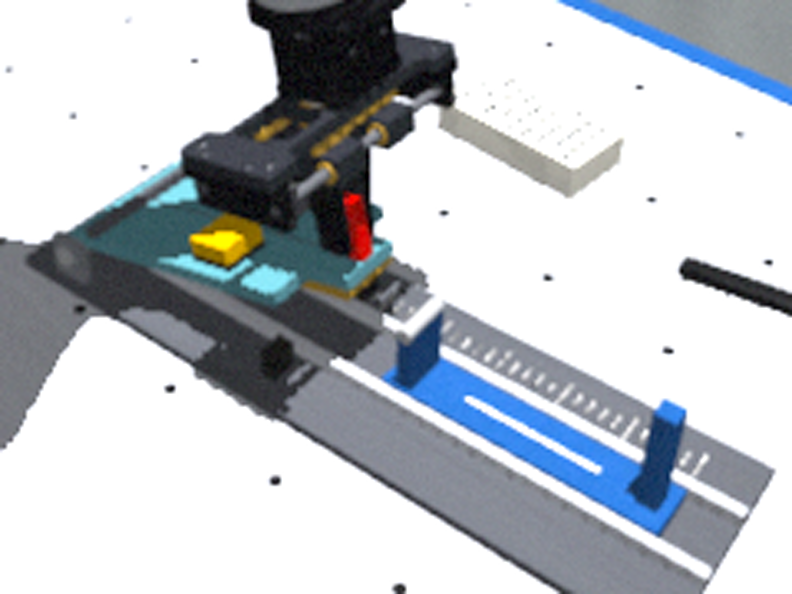

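Tilt is about 0.246. The master is in place at (226,240), and the visible part of the stop zone at (172,185) is empty. I continue in small steps.

```bash
python3 -m pendant '[0.1,-0.0003,0,-0.001,0,-0.7,0, 0.1,-0.0005,0,-0.002,0,-1.4,0, 0.1,-0.0008,0,-0.0031,0,-2.1,0, 0.1,-0.0011,0,-0.0042,0,-2.8,0, 0.1,-0.0011,0,-0.0042,0,-3,0, 0.1,-0.0011,0,-0.0042,0,-3,0]'
python3 - <<'E'
from h import *
print(tilt())
s=snapshot("side"); crop(s,140,150,240,180,3.3,"side5.png")
for th in (.265,.27,.275,.28,.285): print(th,step(th))
E
```

```text
clock: 7.72
position: [0.4725, 0.0563, 0.1244]
ee_rot: [0.754, -0.654, 0.048, 0.039]
contact_force: [2.0, -3.4, -7.8]
grip_width: 0.162
{'t': 7.725, 'byarc': np.float64(0.26592990480499074), 'r': np.float64(0.22301489368384916), 'byrot': np.float64(-0.12371518312213023), 'byrot2': np.float64(0.12371518312213023), 'F': array([ 2. , -3.4, -7.8]), 'g': 0.162}
0.265 (array([0.0001, 0.    , 0.0002]), np.float64(8.09))
0.27 (array([-0.0003, -0.    , -0.0008]), np.float64(8.38))
0.275 (array([-0.0006, -0.    , -0.0019]), np.float64(8.66))
0.28 (array([-0.001, -0.   , -0.003]), np.float64(8.95))
0.285 (array([-0.0013, -0.    , -0.004 ]), np.float64(9.24))
```

View pics/side5.png

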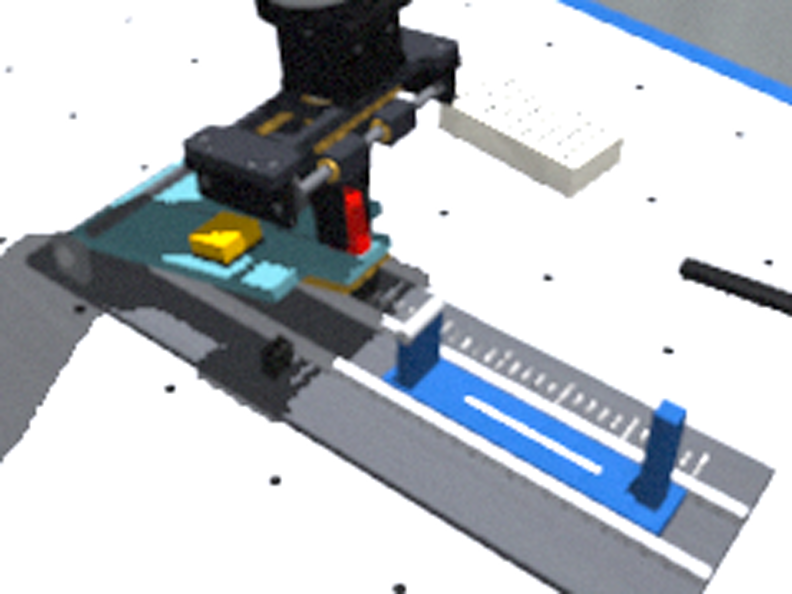

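Tilt is 0.266 and nothing has reached the stop. Teal is visible at (178,185) and the master is at (225,238).

```bash
python3 -m pendant '[0.1,-0.0003,0,-0.0008,0,-0.6,0, 0.1,-0.0006,0,-0.0019,0,-1.2,0, 0.1,-0.001,0,-0.003,0,-1.8,0, 0.1,-0.001,0,-0.003,0,-2,0, 0.1,-0.001,0,-0.003,0,-2,0, 0.1,-0.001,0,-0.003,0,-2,0]'
python3 - <<'E'
from h import *
print(tilt())
s=snapshot("side"); crop(s,140,150,240,180,3.3,"side6.png")
for th in (.285,.29,.295): print(th,step(th))
E
```

```text
clock: 8.52
position: [0.4723, 0.0576, 0.1272]
ee_rot: [0.754, -0.655, 0.035, 0.028]
contact_force: [3.7, -3.2, -8.5]
grip_width: 0.153
{'t': 8.525, 'byarc': np.float64(0.280071039457779), 'r': np.float64(0.2230273954347868), 'byrot': np.float64(-0.08911894102431357), 'byrot2': np.float64(0.08911894102431357), 'F': array([ 3.7, -3.2, -8.5]), 'g': 0.153}
0.285 (array([-0.0004, -0.    , -0.001 ]), np.float64(11.22))
0.29 (array([-0.0008, -0.    , -0.0021]), np.float64(11.51))
0.295 (array([-0.0012, -0.    , -0.0031]), np.float64(11.8))
```

View pics/side6.png

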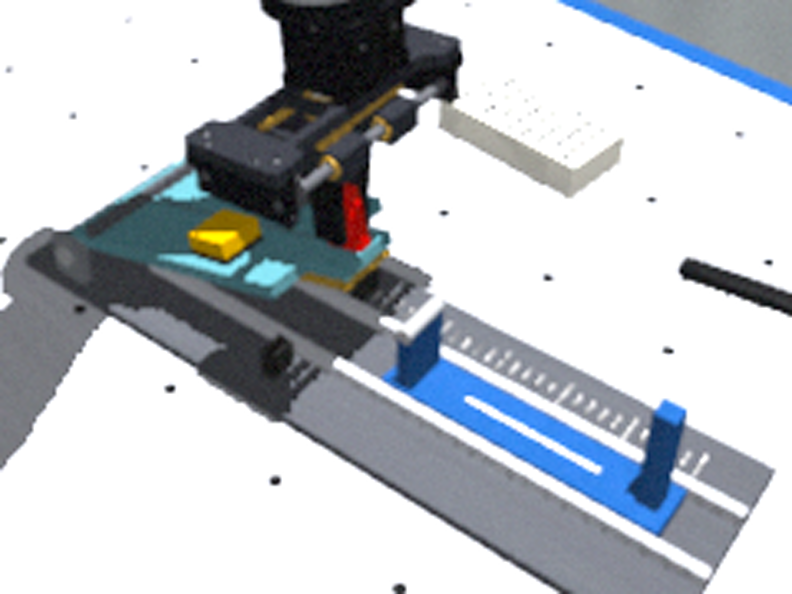

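Tilt is 0.280. Teal is still visible at (178,186), so the sample is not there yet, and the master is unmoved at (225,236).

```bash
python3 -m pendant '[0.1,-0.0004,-0.0002,-0.001,0,-0.5,0, 0.1,-0.0008,-0.0004,-0.0021,0,-1,0, 0.1,-0.0012,-0.0004,-0.0031,0,-1.5,0, 0.1,-0.0012,-0.0004,-0.0031,0,-1.5,0, 0.1,-0.0012,-0.0004,-0.0031,0,-1.5,0, 0.1,-0.0012,-0.0004,-0.0031,0,-1.5,0]'
python3 - <<'E'
from h import *
print(tilt())
s=snapshot("side"); crop(s,140,150,240,180,3.3,"side7.png")
for th in (.3,.305,.31): print(th,step(th))
E
```

```text
clock: 9.32
position: [0.4721, 0.059, 0.1301]
ee_rot: [0.755, -0.655, 0.025, 0.02]
contact_force: [0.4, -3.4, -8.6]
grip_width: 0.16
{'t': 9.325, 'byarc': np.float64(0.2945972984538853), 'r': np.float64(0.2230271029908658), 'byrot': np.float64(-0.06318028469618875), 'byrot2': np.float64(0.06318028469618875), 'F': array([ 0.4, -3.4, -8.6]), 'g': 0.16}
0.3 (array([-0.0005, -0.    , -0.0011]), np.float64(13.57))
0.305 (array([-0.0009, -0.    , -0.0021]), np.float64(13.86))
0.31 (array([-0.0014, -0.    , -0.0032]), np.float64(14.14))
```

View pics/side7.png

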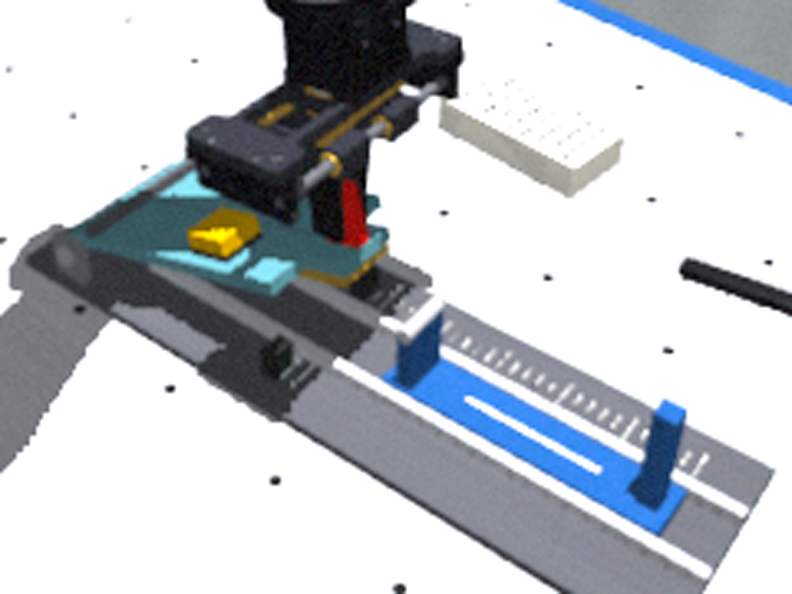

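Tilt is 0.295 and the stop zone at (180,188) is still empty, with the master unmoved. I continue to 0.31.

```bash
python3 -m pendant '[0.1,-0.0005,0,-0.0011,0,0,0, 0.1,-0.0009,0,-0.0021,0,0,0, 0.1,-0.0014,0,-0.0032,0,0,0, 0.1,-0.0014,0,-0.0032,0,0,0, 0.1,-0.0014,0,-0.0032,0,0,0, 0.1,-0.0014,0,-0.0032,0,0,0]'
python3 - <<'E'
from h import *
print(tilt())
s=snapshot("side"); crop(s,140,150,240,180,3.3,"side8.png")
for th in (.315,.32,.325): print(th,step(th))
E
```

```text
clock: 10.12
position: [0.4719, 0.0607, 0.1334]
ee_rot: [0.755, -0.655, 0.025, 0.02]
contact_force: [0.6, -3.0, -7.5]
grip_width: 0.157
{'t': 10.125, 'byarc': np.float64(0.31088826172990697), 'r': np.float64(0.22304158479615918), 'byrot': np.float64(-0.0631227562582167), 'byrot2': np.float64(0.0631227562582167), 'F': array([ 0.6, -3. , -7.5]), 'g': 0.157}
0.315 (array([-0.0004, -0.    , -0.0008]), np.float64(14.43))
0.32 (array([-0.0008, -0.    , -0.0018]), np.float64(14.72))
0.325 (array([-0.0013, -0.    , -0.0028]), np.float64(15.01))
```

View pics/side8.png

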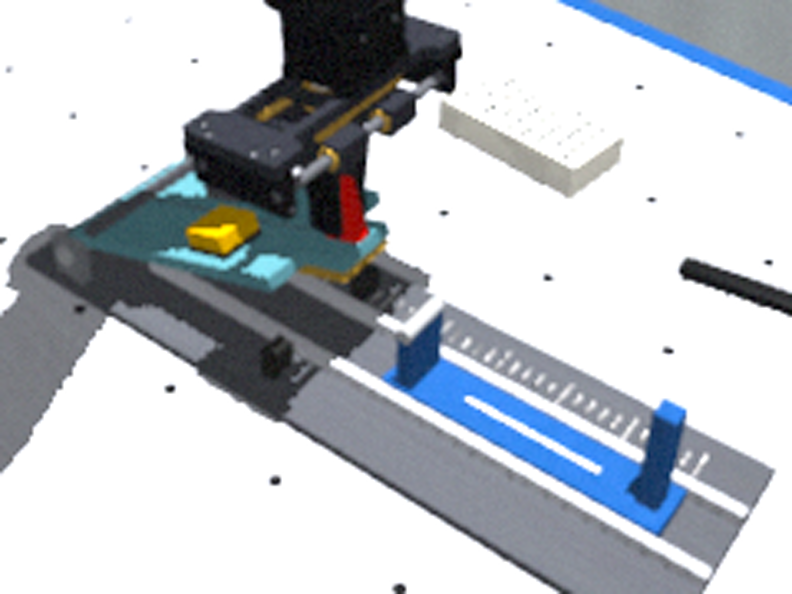

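Tilt is 0.311 and the patch near (185,185) looks slightly different. I zoom in on it.

```bash
python3 - <<'E'
from h import *
s=snapshot("side"); print(s["frame"].mean())
im=s["frame"][185:235,155:235,::-1]; a=cv2.resize(cv2.convertScaleAbs(im,alpha=1.3,beta=20),None,fx=9,fy=9,interpolation=cv2.INTER_NEAREST)
P=[(.038+i*.018,.032+j*.018,z) for z in (.01,.028) for i,j in((-1,-1),(-1,1),(1,1),(1,-1))]
for p in proj(s,ramppt(.311,P)): cv2.circle(a,tuple(int(v) for v in (p-[155,185]+.5)*9),3,(0,0,255),-1)
cv2.imwrite("pics/z8.png",a)
E
```

```text
132.25397067599826
```

View pics/z8.png

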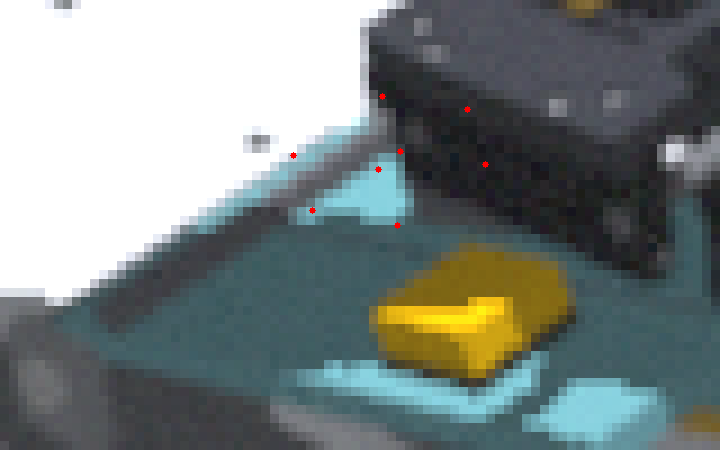

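```bash
python3 -m pendant '[0.1,0,0,0,0,0,0, 0.1,0,0,0,0,0,0, 0.1,0,0,0,0,0,0]'
python3 - <<'E'
from h import *
print(tilt())
s=snapshot("side")
im=s["frame"][185:235,155:235,::-1]; a=cv2.resize(cv2.convertScaleAbs(im,alpha=1.3,beta=40),None,fx=9,fy=9,interpolation=cv2.INTER_NEAREST)
cv2.imwrite("pics/z9.png",a)
for x in (.038,.06,.08,.1):
    P=[(x+i*.018,.032+j*.018,z) for z in (.01,.028) for i,j in((-1,-1),(-1,1),(1,1),(1,-1))]
    print(x,[tuple(int(v) for v in (p-[155,185]+.5)*9) for p in proj(s,ramppt(.311,P))])
E
```

```text
clock: 10.6
position: [0.4719, 0.0607, 0.1334]
ee_rot: [0.755, -0.655, 0.025, 0.02]
contact_force: [1.8, -3.5, -7.5]
grip_width: 0.157
{'t': 10.6, 'byarc': np.float64(0.31090094597652085), 'r': np.float64(0.22303602928200006), 'byrot': np.float64(-0.06308513795628867), 'byrot2': np.float64(0.06308513795628867), 'F': array([ 1.8, -3.5, -7.5]), 'g': 0.157}
0.038 [(312, 210), (400, 151), (485, 164), (397, 225), (293, 155), (382, 96), (467, 109), (378, 169)]
0.06 [(363, 219), (451, 159), (539, 173), (451, 235), (344, 163), (434, 104), (521, 116), (432, 178)]
0.08 [(411, 228), (499, 167), (589, 181), (501, 244), (393, 171), (482, 111), (572, 124), (483, 186)]
0.1 [(461, 237), (549, 174), (641, 189), (553, 253), (442, 179), (531, 118), (624, 131), (535, 195)]
```

View pics/z9.png

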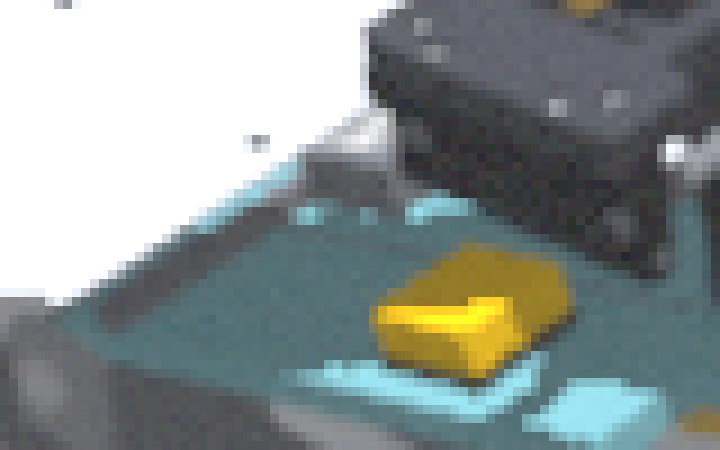

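The sample has slid and sits at the stop: light top at (360,140) and face at (345,185), matching the prediction for 38 mm. The master is unmoved at (470,310). Tilt is 0.311 rad, so I stop raising and release.

```bash
python3 -m pendant '[0.3,0,0,0,0,0,0, 0.5,0,0,0,0,0,0, 0.7,0,0,0,0,0,0, 0.9,0,0,0,0,0,0, 0.98,0,0,0,0,0,0, 0.98,0,0,0,0,0,0]'
python3 - <<'E'
from h import *
print(tilt())
s=snapshot("side"); crop(s,140,150,240,180,3.3,"side10.png")
E
```

```text
clock: 11.4
position: [0.4719, 0.0607, 0.1334]
ee_rot: [0.755, -0.655, 0.025, 0.02]
contact_force: [0.1, -0.3, -0.0]
grip_width: 0.755
{'t': 11.4, 'byarc': np.float64(0.31096207101892614), 'r': np.float64(0.22302328457757906), 'byrot': np.float64(-0.06305983738926405), 'byrot2': np.float64(0.06305983738926405), 'F': array([ 0.1, -0.3, -0. ]), 'g': 0.755}
```

View pics/side10.png

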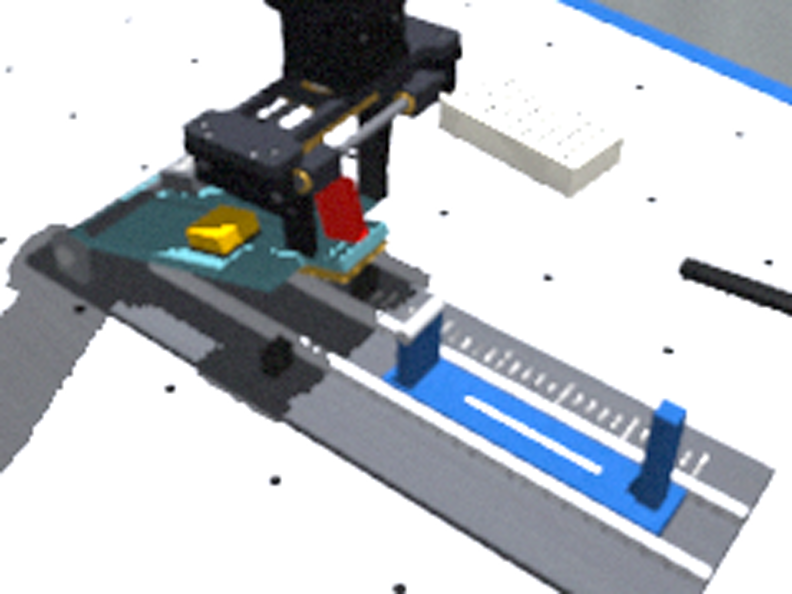

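Released: the fin at (340,210) stands free between the fingers and the ramp holds its angle. I retreat straight up.

```bash
python3 -m pendant '[1,0.0,0,-0.005,0,0,0, 1,0,0,-0.02,0,0,0, 1,0,0,-0.035,0,0,0, 1,0,0,-0.05,0,0,0, 1,0,0,-0.065,0,-1,0, 1,0.0,0,-0.075,0,-2,0, 1,0,0,-0.08,0,-3,0]'
python3 - <<'E'
from h import *
q=np.load("bed.npy")
for z in (.2,.16): print(plan(bedpt(q,[(-.225+.442,0.0005,z)])[0],q[2]))
s=snapshot("side"); crop(s,140,150,240,180,3.3,"side11.png")
E
```

```text
clock: 12.32
position: [0.4711, 0.0657, 0.2138]
ee_rot: [0.755, -0.655, 0.005, 0.002]
contact_force: [0.5, -0.3, -0.4]
grip_width: 0.999
(array([0.2493, 0.0006, 0.0162]), array([-0.18, -0.54, -0.01]))
(array([0.249 , 0.0007, 0.0562]), array([-0.18, -0.54, -0.01]))
```

View pics/side11.png

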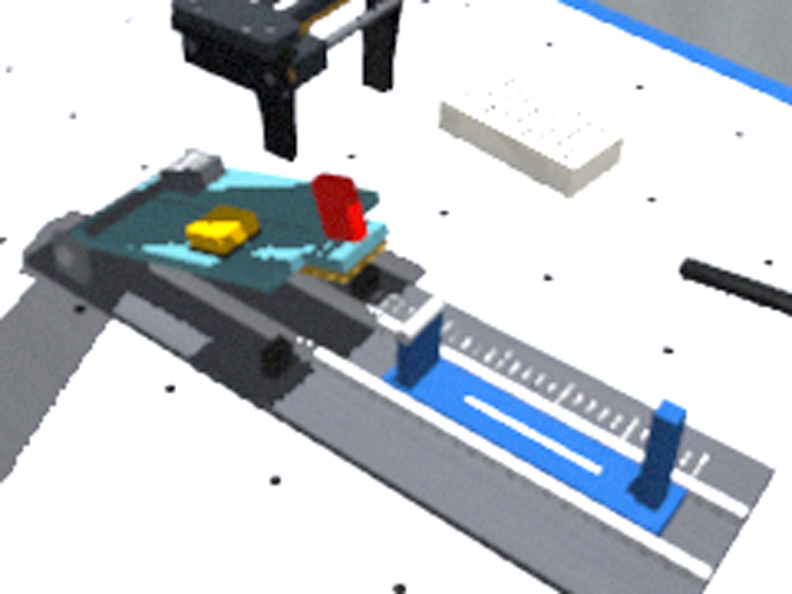

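The sample sits against the stop at (192,168), the master is still up-ramp at (222,230), and the ramp stands. Now to the gauge post.

```bash
python3 -m pendant '[1,0.04,0,0,0,-0.5,0, 1,0.08,0,0,0,-0.5,0, 1,0.12,0,0,0,-0.5,0, 1,0.16,0,0.01,0,-0.5,0, 1,0.2,0,0.025,0,-0.5,0, 1,0.235,0.0005,0.045,0,-0.5,0, 1,0.249,0.0007,0.056,0,-0.5,0, 1,0.249,0.0007,0.056,0,-0.5,0]'
python3 - <<'E'
from h import *
q=np.load("bed.npy")
print(plan(bedpt(q,[(-.225+.442,0.0005,.078)])[0],q[2]))
s=snapshot("top"); crop(s,190,185,215,100,3.7,"top12.png")
s=snapshot("side"); crop(s,160,150,240,180,3.3,"side12.png")
E
```

```text
clock: 13.38
position: [0.5052, -0.1818, 0.1592]
ee_rot: [0.755, -0.656, 0.0, -0.001]
contact_force: [-0.8, 0.8, 0.6]
grip_width: 1.001
(array([-0.0004, -0.0005,  0.0812]), array([-0.06,  0.03, -0.12]))
```

View pics/top12.png

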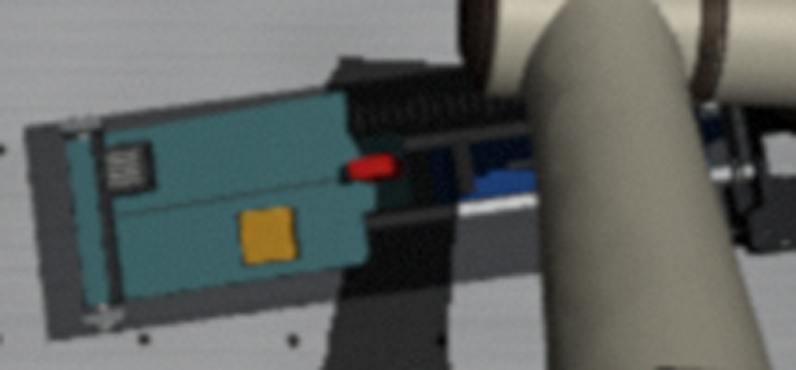

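View pics/side12.png

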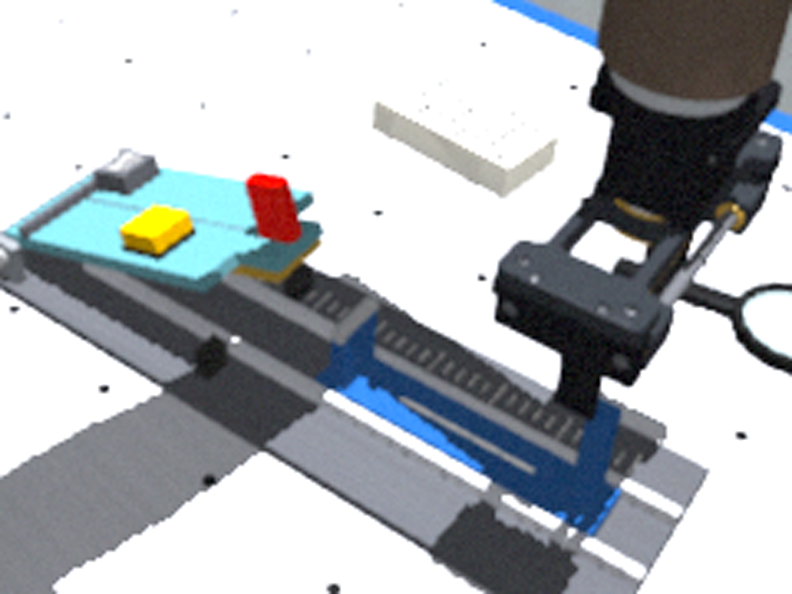

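The top view shows the sample at the stop (130,168) and the master unmoved at (267,235). The gripper is above the post, so I descend and close.

```bash
python3 -m pendant '[1,0,-0.0005,0.015,0,0,0, 1,0,-0.0005,0.035,0,0,0, 1,0,-0.0005,0.055,0,0,0, 0.8,0,-0.0005,0.072,0,0,0, 0.6,0,-0.0005,0.08,0,0,0, 0.4,0,-0.0005,0.081,0,0,0, 0.3,0,-0.0005,0.081,0,0,0, 0.25,0,-0.0005,0.081,0,0,0]' 15
python3 - <<'E'
from h import *
s=snapshot("side"); crop(s,160,150,240,180,3.3,"side13.png")
E
```

```text
clock: 14.48
position: [0.5074, -0.1808, 0.0804]
ee_rot: [0.755, -0.655, 0.002, -0.002]
contact_force: [-0.3, 0.2, -0.0]
grip_width: 0.515
```

View pics/side13.png

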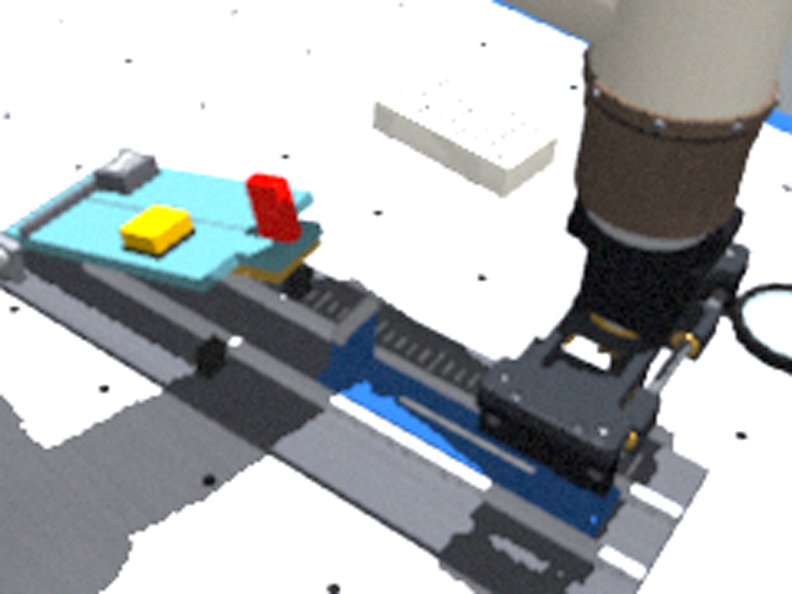

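The fingers straddle the post and the gauge is unmoved. Closing.

```bash
python3 -m pendant '[0.15,-0.001,0,0.001,0,0,0, 0.1,-0.001,0,0.001,0,0,0, 0.1,-0.001,0,0.001,0,0,0, 0.1,-0.001,0,0.001,0,0,0, 0.1,-0.001,0,0.001,0,0,0, 0.1,-0.001,0,0.001,0,0,0]' 15
python3 - <<'E'
from h import *
open('h.py','a').write('''
def bx():
    s=state(); q=np.load("bed.npy"); p=s["position"]; c,n=np.cos(q[2]),np.sin(q[2]); d=p[:2]-q[:2]; f=s["contact_force"]
    return dict(t=round(s["clock"],2),x=round((c*d[0]+n*d[1]+.225)*1e3,2),y=round((-n*d[0]+c*d[1])*1e3,2),z=round(p[2]*1e3,2),Fx=round(c*f[0]+n*f[1],2),Fy=round(-n*f[0]+c*f[1],2),Fz=round(f[2],2),g=round(s["grip_width"],3))
''')
import importlib,h; importlib.reload(h); print(h.bx())
print(h.plan([0,0,0.0],np.load("bed.npy")[2])[1])
for th in (.311,):
  for d in (3,6.5,10): print(d,(d+6+36*np.cos(th))/np.sin(th))
E
```

```text
clock: 15.28
position: [0.5069, -0.1799, 0.0794]
ee_rot: [0.755, -0.655, 0.002, -0.002]
contact_force: [-2.2, -0.8, 2.7]
grip_width: 0.182
{'t': 15.28, 'x': np.float64(440.7), 'y': np.float64(1.94), 'z': np.float64(79.43), 'Fx': np.float64(0.47), 'Fy': np.float64(-2.25), 'Fz': np.float64(2.75), 'g': 0.182}
[-0.28 -0.03  0.02]
3 141.41006400698686
6.5 152.84756817952518
10 164.2850723520635
```

Gripped at 15.8 mm, which matches the post. The nose is at about 266 mm and contact is predicted at nose x of 141–164 mm, so TCP x of 316–339. I slide freely to about 355 first.

```bash
python3 -m pendant '[0.1,-0.002,0.0004,-0.0003,0,0,0, 0.1,-0.006,0.0004,-0.0003,0,0,0, 0.1,-0.012,0.0004,-0.0003,0,0,0, 0.1,-0.019,0.0004,-0.0003,0,0,0, 0.1,-0.026,0.0004,-0.0003,0,0,0, 0.1,-0.033,0.0004,-0.0003,0,0,0, 0.1,-0.038,0.0004,-0.0003,0,0,0, 0.1,-0.040,0.0004,-0.0003,0,0,0]'
python3 -c "from h import *; print(bx())"
```

```text
clock: 16.27
position: [0.5008, -0.1399, 0.0797]
ee_rot: [0.756, -0.655, 0.002, -0.002]
contact_force: [0.4, -1.6, -1.1]
grip_width: 0.183
{'t': 16.27, 'x': np.float64(400.31), 'y': np.float64(1.52), 'z': np.float64(79.73), 'Fx': np.float64(1.66), 'Fy': np.float64(0.19), 'Fz': np.float64(-1.08), 'g': 0.183}
```

```bash
python3 -m pendant '[0.1,-0.003,0.0002,0,0,0,0, 0.1,-0.008,0.0002,0,0,0,0, 0.1,-0.014,0.0002,0,0,0,0, 0.1,-0.020,0.0002,0,0,0,0, 0.1,-0.027,0.0002,0,0,0,0, 0.1,-0.034,0.0002,0,0,0,0, 0.1,-0.040,0.0002,0,0,0,0, 0.1,-0.042,0.0002,0,0,0,0]'
python3 - <<'E'
from h import *
print(bx())
s=snapshot("side"); crop(s,140,150,240,180,3.3,"side14.png")
E
```

```text
clock: 17.27
position: [0.4946, -0.0979, 0.0797]
ee_rot: [0.756, -0.655, 0.002, -0.002]
contact_force: [0.5, -1.0, -3.1]
grip_width: 0.178
{'t': 17.27, 'x': np.float64(357.86), 'y': np.float64(1.26), 'z': np.float64(79.68), 'Fx': np.float64(1.03), 'Fy': np.float64(0.32), 'Fz': np.float64(-3.14), 'g': 0.178}
```

View pics/side14.png

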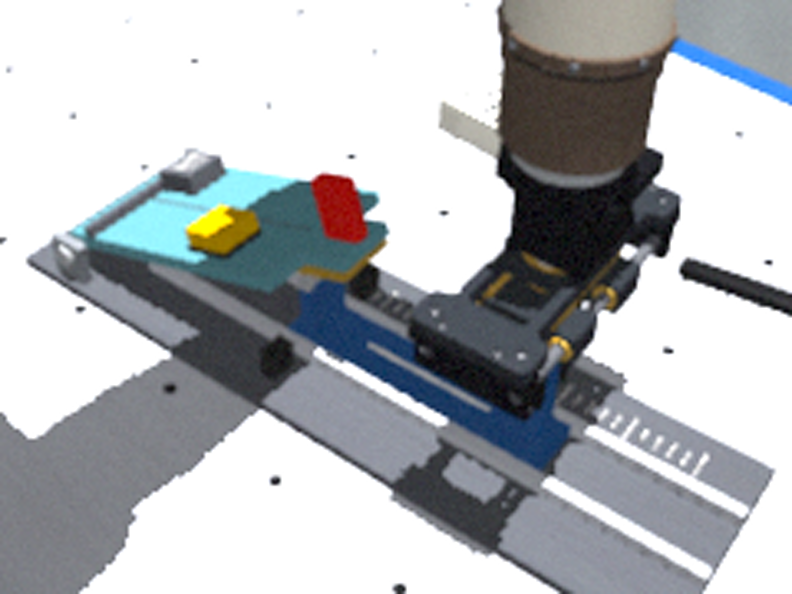

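The gauge has slid under the ramp's end and the blocks and ramp are unchanged. Fz of −3 N suggests I'm lifting the gauge slightly, so I lower a touch and continue.

```bash
python3 -m pendant '[0.1,-0.001,0,0.0002,0,0,0, 0.1,-0.003,0,0.0003,0,0,0, 0.1,-0.005,0,0.0003,0,0,0, 0.1,-0.007,0,0.0003,0,0,0, 0.1,-0.009,0,0.0003,0,0,0, 0.1,-0.011,0,0.0003,0,0,0, 0.1,-0.012,0,0.0003,0,0,0, 0.1,-0.013,0,0.0003,0,0,0]'
python3 -c "from h import *; print(bx())"
```

```text
clock: 18.32
position: [0.4928, -0.085, 0.0794]
ee_rot: [0.756, -0.655, 0.002, -0.002]
contact_force: [-0.0, -2.0, -0.7]
grip_width: 0.185
{'t': 18.32, 'x': np.float64(344.76), 'y': np.float64(1.29), 'z': np.float64(79.43), 'Fx': np.float64(1.95), 'Fy': np.float64(-0.31), 'Fz': np.float64(-0.67), 'g': 0.185}
```

```bash
python3 -m pendant '[0.1,-0.001,0,0.0001,0,0,0, 0.1,-0.002,0,0.0001,0,0,0, 0.1,-0.003,0,0.0001,0,0,0]'
python3 -c "from h import *; print(bx())"
```

```text
clock: 18.7
position: [0.4924, -0.082, 0.0794]
ee_rot: [0.756, -0.655, 0.002, -0.002]
contact_force: [0.2, -2.3, 0.7]
grip_width: 0.183
{'t': 18.7, 'x': np.float64(341.75), 'y': np.float64(1.36), 'z': np.float64(79.43), 'Fx': np.float64(2.33), 'Fy': np.float64(-0.18), 'Fz': np.float64(0.73), 'g': 0.183}
```

Moving drag is about 2.3 N. Next come 1 mm steps, each gated by a force check.

```bash
cat > chk.py <<'E'
from h import *
import sys
b=bx(); print({k:float(v) for k,v in b.items()}); sys.exit(1 if b["Fx"]>float(sys.argv[1]) else 0)
E
M='python3 -m pendant'
python3 -m pendant '[0.1,-0.0005,0,0,0,0,0, 0.1,-0.001,0,0,0,0,0]' >/dev/null; python3 chk.py 3.4 && \
python3 -m pendant '[0.1,-0.0005,0,0,0,0,0, 0.1,-0.001,0,0,0,0,0]' >/dev/null; python3 chk.py 3.4 && \
python3 -m pendant '[0.1,-0.0005,0,0,0,0,0, 0.1,-0.001,0,0,0,0,0]' >/dev/null && python3 chk.py 3.4 && \
python3 -m pendant '[0.1,-0.0005,0,0,0,0,0, 0.1,-0.001,0,0,0,0,0]' >/dev/null && python3 chk.py 3.4 && \
python3 -m pendant '[0.1,-0.0005,0,0,0,0,0, 0.1,-0.001,0,0,0,0,0]' >/dev/null && python3 chk.py 3.4
```

```text
{'t': 18.95, 'x': 340.72, 'y': 1.35, 'z': 79.44, 'Fx': 1.83, 'Fy': -0.52, 'Fz': 0.34, 'g': 0.183}
{'t': 19.2, 'x': 339.71, 'y': 1.38, 'z': 79.45, 'Fx': 1.8, 'Fy': 0.73, 'Fz': 0.59, 'g': 0.183}
{'t': 19.45, 'x': 338.68, 'y': 1.33, 'z': 79.4, 'Fx': 2.87, 'Fy': 0.27, 'Fz': 0.61, 'g': 0.18}
{'t': 19.7, 'x': 337.63, 'y': 1.37, 'z': 79.44, 'Fx': 2.05, 'Fy': 0.31, 'Fz': -0.47, 'g': 0.182}
{'t': 19.95, 'x': 336.58, 'y': 1.37, 'z': 79.42, 'Fx': 2.59, 'Fy': -0.61, 'Fz': 0.28, 'g': 0.186}
```

```bash

python3 -m pendant '[0.1,-0.0005,0,0,0,0,0, 0.1,-0.001,0,0,0,0,0]' >/dev/null && python3 chk.py 3.4 && \
python3 -m pendant '[0.1,-0.0005,0,0,0,0,0, 0.1,-0.001,0,0,0,0,0]' >/dev/null && python3 chk.py 3.4 && \
python3 -m pendant '[0.1,-0.0005,0,0,0,0,0, 0.1,-0.001,0,0,0,0,0]' >/dev/null && python3 chk.py 3.4 && \
python3 -m pendant '[0.1,-0.0005,0,0,0,0,0, 0.1,-0.001,0,0,0,0,0]' >/dev/null && python3 chk.py 3.4 && \
python3 -m pendant '[0.1,-0.0005,0,0,0,0,0, 0.1,-0.001,0,0,0,0,0]' >/dev/null && python3 chk.py 3.4 && \
python3 -m pendant '[0.1,-0.0005,0,0,0,0,0, 0.1,-0.001,0,0,0,0,0]' >/dev/null && python3 chk.py 3.4
```

```text
{'t': 20.2, 'x': 335.56, 'y': 1.34, 'z': 79.41, 'Fx': 2.85, 'Fy': 0.4, 'Fz': 1.27, 'g': 0.182}
{'t': 20.45, 'x': 334.59, 'y': 1.35, 'z': 79.43, 'Fx': 4.21, 'Fy': 1.58, 'Fz': 0.91, 'g': 0.186}
```

Fx jumped to 4.2 N, so I check whether it is noise by averaging readings, and I look.

```bash
python3 - <<'E'
from h import *
F=[]
for i in range(5):
    s=snapshot("side"); b=bx(); F.append([b["Fx"],b["Fy"],b["Fz"],b["x"]])
print(np.round(np.array(F,float),2))
crop(s,180,190,120,80,6.6,"side15.png")
E
```

```text
[[ 3.1000e+00  4.1000e-01 -9.0000e-01  3.3460e+02]
 [ 2.9600e+00  1.5000e-01 -6.1000e-01  3.3461e+02]
 [ 3.4500e+00  6.0000e-01  4.3000e-01  3.3458e+02]
 [ 3.1400e+00  1.3800e+00  5.9000e-01  3.3461e+02]
 [ 3.3200e+00  4.7000e-01 -3.3000e-01  3.3460e+02]]
```

View pics/side15.png

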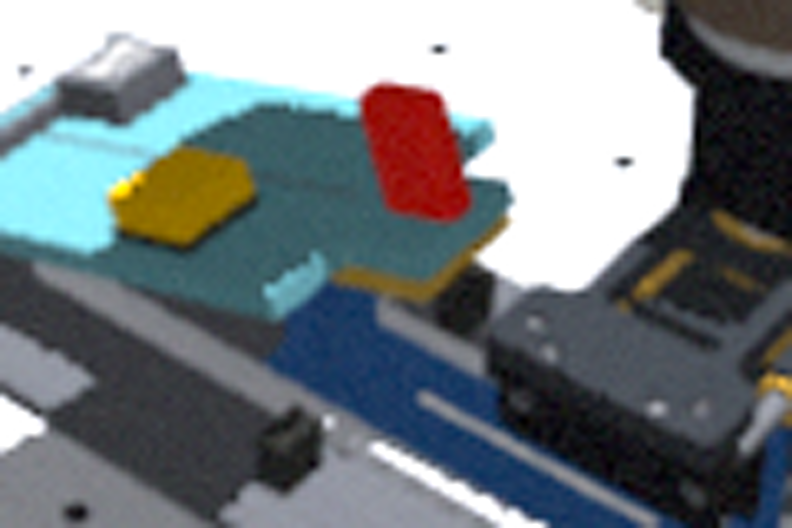

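The readings average 3.2 N against 2.3 N before, which may be first contact; the nose itself is hidden under the ramp. I take a 0.5 mm probe step with averaged force.

```bash
cat > avg.py <<'E'
from h import *
F=[]
for i in range(6):
    s=snapshot("side"); b=bx(); F.append([b["Fx"],b["Fy"],b["Fz"],b["x"]])
print(b["t"],np.round(np.mean(F,0),2))
E
python3 -m pendant '[0.1,-0.0005,0,0,0,0,0]'; python3 avg.py
```

```text
clock: 20.82
position: [0.4913, -0.0747, 0.0794]
ee_rot: [0.756, -0.655, 0.002, -0.001]
contact_force: [1.3, -5.4, -0.2]
grip_width: 0.186
21.12 [ 5.2100e+00 -6.0000e-02  2.2000e-01  3.3439e+02]
```

Force rose from 3.2 to 5.2 N over 0.2 mm of motion, so this is firm contact at nose x ≈ 159.5 mm, inside the predicted range. I release gently.

```bash
python3 -m pendant '[0.1,0,0,0,0,0,0, 0.1,0,0,0,0,0,0]' 3; python3 avg.py; python3 -m pendant '[0.25,0,0,0,0,0,0, 0.4,0,0,0,0,0,0, 0.6,0,0,0,0,0,0, 0.8,0,0,0,0,0,0, 1,0,0,0,0,0,0, 1,0,0,0,0,0,0, 1,0,0,0,0,0,0]'; python3 -c "from h import *; print(bx()); s=snapshot('side'); crop(s,140,150,240,180,3.3,'side16.png')"
```

```text
clock: 21.38
position: [0.4913, -0.0747, 0.0794]
ee_rot: [0.756, -0.655, 0.002, -0.002]
contact_force: [0.9, -4.0, -0.1]
grip_width: 0.185
21.68 [3.5100e+00 3.4000e-01 1.2000e-01 3.3437e+02]
clock: 22.55
position: [0.4913, -0.0747, 0.0794]
ee_rot: [0.756, -0.655, 0.002, -0.001]
contact_force: [0.3, 0.7, 0.1]
grip_width: 0.846
{'t': 22.55, 'x': np.float64(334.38), 'y': np.float64(1.28), 'z': np.float64(79.39), 'Fx': np.float64(-0.62), 'Fy': np.float64(0.4), 'Fz': np.float64(0.13), 'g': 0.846}
```

View pics/side16.png

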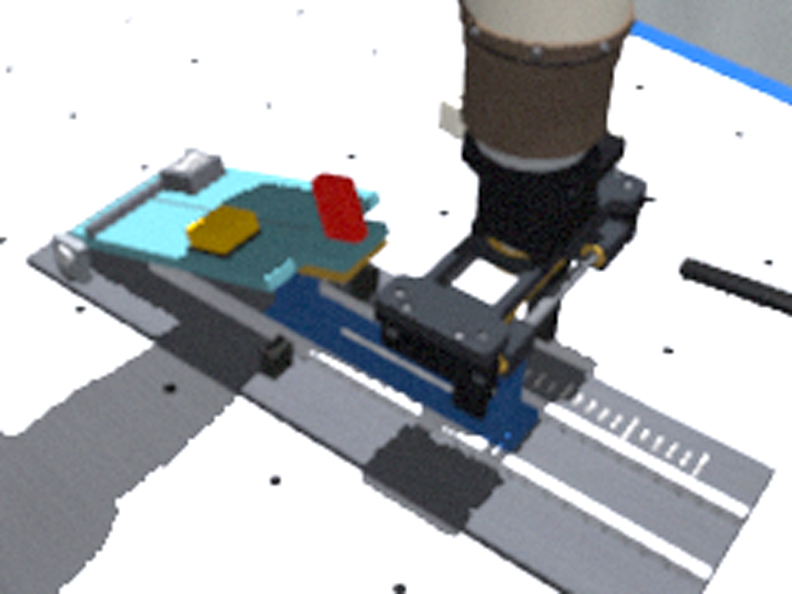

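Released: the fin at (340,208) and both blocks are pixel-identical to before. I retreat upward and make a last check.

```bash
python3 -m pendant '[1,0,0,-0.002,0,0,0, 1,0,0,-0.015,0,0,0, 1,0,0,-0.035,0,0,0, 1,0,0,-0.06,0,0,0, 1,0,0,-0.09,0,0,0, 1,0.02,0,-0.12,0,0,0, 1,0.06,0,-0.14,0,0,0, 1,0.1,0,-0.15,0,0,0]'; python3 -m pendant '[1,0.04,0,-0.02,0,0,0, 1,0.09,0,-0.03,0,0,0, 1,0.14,0,-0.03,0,0,0, 1,0.18,0,-0.03,0,0,0, 1,0.18,0,-0.03,0,0,0]'; python3 - <<'E'
from h import *
print(bx())
s=snapshot('side'); crop(s,140,150,240,180,3.3,'side17.png')
t=snapshot('top'); crop(t,190,185,215,100,3.7,'top17.png')
q=np.load("bed.npy"); P=bedpt(q,[(-.225+.1595+.175,0.001,.098)]); print((proj(s,P)-[140,150]+.5)*3.3,(proj(t,P)-[190,185]+.5)*3.7)
E
```

```text
clock: 23.6
position: [0.5055, -0.1746, 0.2324]
ee_rot: [0.756, -0.654, 0.004, -0.003]
contact_force: [0.5, 0.5, 0.2]
grip_width: 0.998
clock: 24.22
position: [0.5306, -0.3551, 0.2627]
ee_rot: [0.755, -0.656, 0.004, -0.003]
contact_force: [-0.7, -0.3, 0.8]
grip_width: 1.004
{'t': 24.23, 'x': np.float64(617.5), 'y': np.float64(0.72), 'z': np.float64(262.67), 'Fx': np.float64(0.16), 'Fy': np.float64(-0.76), 'Fz': np.float64(0.77), 'g': 1.004}
[[510.14685997 330.45592368]] [[562.59160442 146.64030561]]
```

View pics/side17.png

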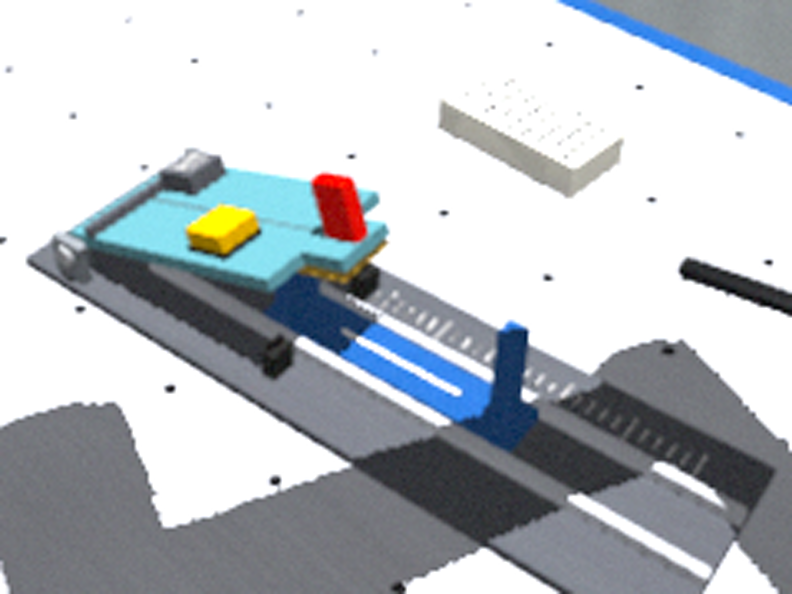

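View pics/top17.png

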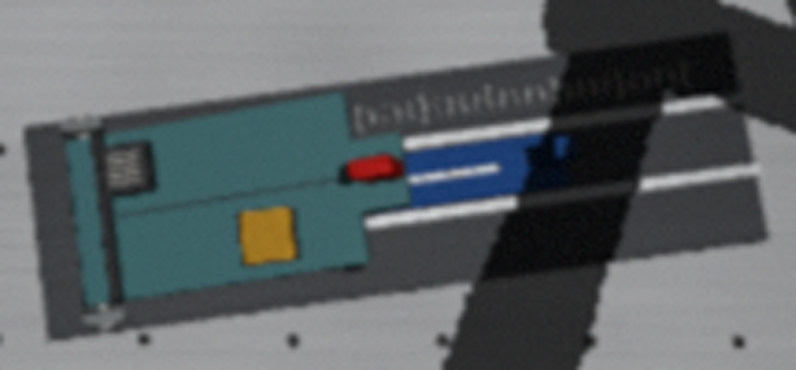

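The final views show:
- **Sample:** against the stop, at (130,168) in the top view.
- **Master:** still up-ramp at (267,235), where it was.
- **Ramp:** unchanged, with the fin at (340,208) in the side view.
- **Gauge:** the post top at (512,327) is within 1–2 mm of the prediction (510,330).

Handing in.

```bash
python3 -c "from bench import *; print(finish_job())"
```

```text
the job is handed in; nothing more can be done
None
```

The job is handed in, at about 24 s on the robot's clock against the 72 s limit. The handover reported no verdict.

- **Ramp:** I gripped the red fin and raised the ramp in small steps. The sample slid to the stop at about 0.311 rad (worked out from the gripper's position). I stopped there and let go, and the ramp held.
- **Gauge:** I gripped the post and slid the gauge in, with about 2.3 N of drag. At nose x ≈ 159.5 mm from the hinge the push rose from 3.2 N to a peak of 5.2 N within 0.2 mm. I took that as contact, relaxed to 3.5 N and released.

**Last checks:**
- In the final pictures the sample is against the stop, and the master is still in its place up the ramp.
- I could see no change in the ramp grip's position between letting go and the end.
- The gauge post is within 1–2 mm of where I expected it, and the gripper is clear.
- I never moved near the magnifier, rack or jar. I did not measure them again; the rack looks unmoved, and only part of the magnifier and none of the jar is in the final pictures.

**Not confirmed by sight:** the nose is hidden under the ramp, so its contact rests on the force rise alone. The position implies the wear plate sits about 8.6 mm below the underside, which is within the stated 3–10 mm. No check failed or disagreed.

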